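# Find and mark the balance point of a utensil rail

### The job

The wooden utensil rail, soon to hang from a single hook, lies off balance on the brass knife-edge saddle of the balancing stand. Slide it gently along over the knife edge until, let go, it balances practically level with both ends clear of the black rests; then press the red button so that the marker tip above the knife edge marks the rail there, and leave the rail balancing. Do not mark it while it is out of balance, do not bear hard on the saddle, and leave the crockery alone.

Things in the scene. Friction and masses are not known exactly. Their poses are not given: they have to be found in the camera images.
- stand: Fixed stand. Plywood base 100 x 330 x 12 mm; origin under its centre, z up; the rail lies and slides along its y, the knife edge runs along its x. Clear cheeks (inner faces x = +-12.5, outer +-20.5, 50 mm long in y, 78 mm high) keep the rail in line; a bridge over them, 24 mm wide in y, underside 84, top 98 mm high, keeps it from being lifted out. The stand carries edge, rests and button
- edge: Brass saddle, 24 (x) x 16 mm (y), top 56 mm above the worktop, rocking about x on the steel knife edge under it (line y = 0, 50 mm up; origin there). A weak damped spring levels it: the rail on it comes to rest in 1 s, tilted about 0.014 rad per mm of its centre of mass beside the knife edge, until it meets a rest. Not to be loaded over 15 N (the rail alone: about 4 N)
- rests: Two black end rests of the stand, same origin and axes: posts 12 mm (x) by 10 mm (y) at y = +130 and -130 mm, tops 44 mm above the worktop, 12 mm lower than the saddle, so that an unbalanced rail leans on one of them, tilted about 0.09 rad. Narrower than the rail: fingers astride the rail pass beside them
- edge_mid (a point): point over the knife edge, at the middle of the saddle's top, 56 mm above the worktop
- rail: Loose dark wooden rail, 22 (x) x 420 (y) x 16 mm (z), orange cap on its +y end, steel-coloured on -y; origin at the centre of its underside. 0.44 kg, half of it a steel core clamped unseen inside: the centre of mass lies up to 45 mm from the middle, either way. It starts too far to the stand's +y, that end low on its rest, and has to slide 5 to 100 mm towards the stand's -y
- plunger (a joint): travel of the red button, m: 0 is up, grows as it is pressed down, stop at 0.008. It springs back by itself
- button_top (a point): centre of the top face of the red round button (28 mm across) on the bridge over the knife edge, 117 mm above the worktop when up. About 2 N starts it, about 7 N holds it fully down
- tip: black marker tip, 5 mm across, on its own spring under the red button (origin at its lower end, 4 mm above a level rail, straight over the knife edge). It reaches the rail after 4 mm of button travel and presses on it with about 3 N when the button is fully down
- mug: blue mug, 80 mm across, 95 mm high, origin under its centre; leave alone
- jar: amber jar with orange lid, 66 mm across, 110 mm high, origin under its centre; leave alone
- bowl: white bowl, 130 mm across, 55 mm high, origin under its centre; leave alone

How it is judged:
By the outcome, as a careful person would: the job done as asked, in the order asked, and still so for the second after the job is handed in, with the robot touching nothing.
It also fails if it takes over 61 s, if anything falls off the work surface, if the arm or the gripper's body presses on something with over 40 N, if the wrist force passes 120 N, or if a joint passes its speed limit or range.

### The arm

A 6-joint arm with a two-finger parallel gripper is mounted at the origin on the work surface. World frame = base frame: x ahead of the robot, y to its left, z up, the work surface at z = 0. Lengths are in m, angles in rad, forces in N, time in s.
With the tool pointing down it reaches from about 0.425 to 0.925 m from the base axis. Payload 12.5 kg.
Tool frame: the origin (TCP) lies at the very end of the fingers, on their centre line; the grasp point (between the pads) lies 19 mm behind it; z points along the fingers, y is the line along which they close (so a half turn about z gives the same grasp; the last joint's range is limited). The gripper opens to 85 mm and grips with 20 to 120 N. Pads are 22 mm wide; open, the fingers measure 114 mm over their backs; the gripper's body (76 mm by 85 mm) begins 54 mm behind the grasp point. The pads swing forward as they close: fully open they stand 13 mm farther back than shut.
Start: joints at [-1.375, 0.491, 1.559, -0, 1.092, -0.106], TCP at [0.186, -0.597, 0.231] pointing down, gripper open.
Joint ranges: [-3.1, 3.1], [-0.84, 2.19], [0.05, 2.79], [-1.13, 4.28], [0.06, 2.93], [-2.69, 2.69]. Speed limits (rad/s): [2.22, 2.22, 2.79, 3.14, 3.14, 3.14].

### API

Orientations are given as a unit quaternion [x, y, z, w].
In Python, from plant import env, optics, models gives the robot as it stands.
- The arm moves only by the tool play_rows, never from a script. Its argument "plan" is a list that holds one entry, the list of rows, each a list of 5 numbers: the closure in counts, from 0 (fully open) to 255 (shut), then the shift along the tool's x, y, z in units of 25 mm (1.0 is 25 mm), then the turn about the tool's z in units of 5 degrees (1.0 is 5 degrees). In form: [[[fingers, tx, ty, tz, spin], ...]]. A call has 1 to 10 rows; each row is the pose to reach, as a shift and turn from the pose commanded when the call began, along the tool's axes at that moment; what a row does not reach only later rows make up. A row lasts 1/12 s, in which the tool goes at most 41.7 mm and 7.16 degrees, less where a joint would pass 70% of its speed; a pose out of reach is approached as far as the arm can. A call with a gripper value outside its range is refused whole. The fingers move at their own pace and stop on an object; "grip_force" is the grip in N (left out, the last holds). Time passes only in rows, so rows that repeat a pose let the fingers close. It gives the time, the measured TCP pose, the force, the opening and the grip force at its end, in the units of the state.
- env.state(): the state, without advancing time (a new reading comes with each control period).
- optics.grab_frame(name): name is "side" or "top" or "wrist"; returns a dict with "img" (384x512x3 uint8, blue, green, red), "intrinsics" (3x3 intrinsics, pixels), "k1" (the pictures are not rectified: a ray, as slopes to the right and down, at radius r is drawn at 1 + k1 r^2 times it, then the intrinsics apply), "extrinsics" (4x4, takes a point from camera to world coordinates). Camera axes: x right, y down, z forward; pixel columns grow to the right and rows downward; lengths in m; the calibration is good to about 2 mm. A picture is of the moment at which its call begins. There is no depth.
- env.sign_off(): hands the job in; it is judged then, once.
Trained networks look in a picture, given as the dict that the camera call returned (one of the last four; its "shot" number tells which), for a name from the list of things; names that differ only in an ending like _2 or _b are one class to them, and where a whole thing is asked for, a point or a joint stands for the part that bears it (a point fixed in the world has none). Each returns a list of dicts, best first, with "score" (0 to 1); they miss things now and then, are a little off and sometimes report something else, mostly with a low value. They report only what shows in the picture. A call takes as long as a camera call.
- models.outline_of(name, picture): "region" (384x512 bool, what is visible of it).
- models.mark_of(name, picture): "at" ([x, y, z] in m, in world coordinates, good to about 4 mm: a listed point, or the origin of a listed thing).
The state is a dict: "time_s": time; "joint_pos": joint angles; "joint_velocities": joint speeds; "tau": joint torques, N m; "ee_pos": TCP position; "tcp_rot": TCP orientation; "contact_force": force on the tool from outside, world axes, zero at the start; "torque": the same for the moment, N m; "opening": finger opening in m; "grasp_force": force on a finger pad.
Only numpy, scipy, OpenCV 4.12 (cv2) and the standard library are available. Lean on these libraries where they do the work, as an engineer would, in place of code of your own. Each camera call takes 0.05 s, during which the arm holds its last target. There are 200 camera calls.

## Working session

There is one attempt and no reset: what is moved stays moved. The work goes in short steps, Python scripts to look and compute and a tool call to move; the robot and the scene stay as the last step left them, time stands still between calls to the robot, and variables do not carry over. Pictures are saved under pics/ and viewed, at most 10 in all, crops included, and the job is handed in when it is done.

Besides the shell and the picture viewer there is one more tool, called after ">>>" as a command line: name --argument value ..., lists and objects as JSON in quotes. play_rows: Moves the arm, as the interface text tells. Its arguments: {"type":"object","properties":{"plan":{"type":"array"},"grip_force":{"type":"number"}},"required":["plan"]}

```bash
mkdir -p pics
cat > h.py <<'E'
import numpy as np, cv2
from plant import env, optics, models
def proj(f,P):
    T=np.linalg.inv(f['extrinsics']); c=(T[:3,:3]@np.atleast_2d(P).T).T+T[:3,3]
    s=c[:,:2]/c[:,2:]; r2=(s**2).sum(1,keepdims=True); s=s*(1+f['k1']*r2)
    K=f['intrinsics']; return np.c_[s[:,0]*K[0,0]+K[0,2],s[:,1]*K[1,1]+K[1,2]]
def back(f,uv,z):
    K=np.array(f['intrinsics']); uv=np.atleast_2d(uv).astype(float)
    d=(uv-K[:2,2])/[K[0,0],K[1,1]]; s=d.copy()
    for _ in range(20): s=d/(1+f['k1']*(s**2).sum(1,keepdims=True))
    E=np.array(f['extrinsics']); r=np.c_[s,np.ones(len(s))]@E[:3,:3].T
    return E[:3,3]+r*((z-E[2,3])/r[:,2:])
E
python3 - <<'E'
from h import *
s=env.state(); print(s)
for c in ['top','side']:
    f=optics.grab_frame(c); cv2.imwrite(f'pics/{c}1.png',f['img'])
    print(c, np.round(f['extrinsics'],3).tolist())
    for n in ['stand','edge','edge_mid','rail','button_top','tip','rests','mug','jar','bowl']:
        r=models.mark_of(n,f)
        print(n,[(np.round(q['at'],4).tolist(),round(float(q['score']),2)) for q in r[:2]])
E
```

```text
{'time_s': 0.0, 'joint_pos': array([-1.37459811e+00,  4.91574512e-01,  1.55945787e+00,  1.42128003e-05,
        1.09170634e+00, -1.05625140e-01]), 'joint_velocities': array([ 5.40810406e-04, -1.59778424e-03, -9.19854512e-06, -8.68562648e-04,
       -1.12517839e-03, -1.57545730e-03]), 'tau': array([ 2.01225135e-03, -6.18436861e+01, -2.61594182e+01, -9.57154543e-05,
        4.06081119e-03,  1.37599790e-05]), 'ee_pos': array([ 0.18575315, -0.59651729,  0.23071555]), 'tcp_rot': array([ 9.88634758e-01,  1.50336244e-01, -1.96438464e-05, -5.72731297e-04]), 'contact_force': array([-0.32121826,  0.30797432, -0.14130205]), 'torque': array([-0.02972472,  0.07860634, -0.00537083]), 'grasp_force': 0.0, 'opening': 0.0855222598537604}
top [[-0.015, -0.996, 0.086, 0.5], [-1.0, 0.014, -0.008, -0.155], [0.006, -0.086, -0.996, 1.402], [0.0, 0.0, 0.0, 1.0]]
stand [([0.4851, 0.0176, 0.0007], 0.74)]
edge [([0.7549, 0.0825, -0.0011], 0.42)]
edge_mid [([0.4871, 0.0215, 0.0531], 0.93), ([0.7578, 0.0836, -0.002], 0.49)]
rail [([0.4855, 0.0783, 0.0511], 0.91)]
button_top [([0.4851, 0.0181, 0.1119], 0.49)]
tip []
rests []
mug [([0.7418, -0.0925, -0.0031], 0.74)]
jar [([0.7582, 0.0858, -0.005], 0.96)]
bowl [([0.506, -0.4759, -0.0018], 0.56)]
side [[-0.902, -0.331, 0.278, 0.306], [-0.432, 0.699, -0.57, 0.528], [-0.006, -0.634, -0.773, 1.054], [0.0, 0.0, 0.0, 1.0]]
stand [([0.4858, 0.0206, -0.0013], 0.91)]
edge []
edge_mid [([0.4801, 0.0205, 0.0582], 0.92)]
rail [([0.481, 0.0718, 0.0487], 0.82)]
button_top [([0.4853, 0.0216, 0.1154], 0.6)]
tip []
rests []
mug [([0.7426, -0.0961, 0.0], 0.61)]
jar [([0.7556, 0.0843, 0.0018], 0.73)]
bowl [([0.512, -0.4759, -0.0034], 0.58), ([0.7462, -0.0938, -0.0038], 0.54)]
```

```bash
python3 -c "
import cv2,numpy as np
a=cv2.imread('pics/top1.png');b=cv2.imread('pics/side1.png')
cv2.imwrite('pics/both1.png',cv2.resize(np.vstack([a,b]),(400,600)))"
```

```text
(no output)
```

View pics/top1.png

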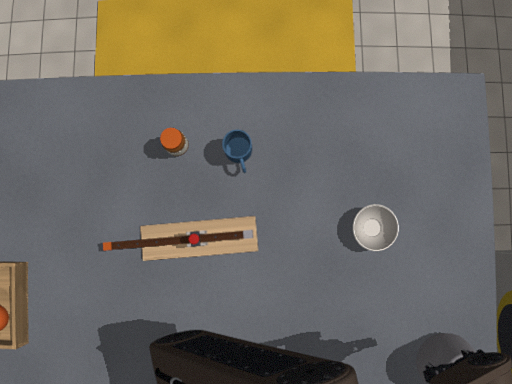

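View pics/side1.png

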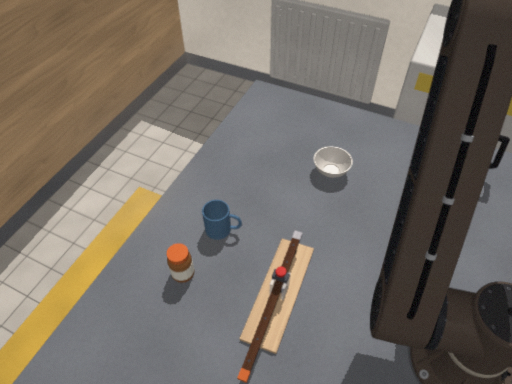

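Top view: the rail runs from its orange cap at (107,246) to its steel end at (248,235), with the button at (194,239). Mug, jar and bowl are well clear. The side view agrees: cap at (244,375), button at (281,272), steel end at (297,236). Next I'll get the yaw and the position of the rail end.

```bash
cat >> h.py <<'E'
def corners(f,name,zs):
    m=models.outline_of(name,f)[0]['region'].astype(np.uint8)
    c=max(cv2.findContours(m,0,2)[0],key=cv2.contourArea)
    return back(f,cv2.boxPoints(cv2.minAreaRect(c)),zs)
E
python3 - <<'E'
from h import *
st=[];cam={}
for c in ['top','side']:
    f=optics.grab_frame(c)
    if c=='top':
        m=models.outline_of('stand',f)[0]['region'].astype(np.uint8)
        r=cv2.minAreaRect(np.argwhere(m)[:,::-1].astype(np.float32)); print('stand px',r)
        print(np.round(back(f,cv2.boxPoints(r),0.012),4).tolist())
    m=models.outline_of('rail',f)[0]['region']
    p=np.argwhere(m)[:,::-1]; print(c,'rail n',len(p))
    hsv=cv2.cvtColor(f['img'],cv2.COLOR_BGR2HSV)
    # line fit of rail pixels + extremes
    q=p.astype(np.float32); vx,vy,x0,y0=cv2.fitLine(q,cv2.DIST_HUBER,0,.01,.01).ravel()
    t=(q-[x0,y0])@[vx,vy]; e=[(x0+vx*k,y0+vy*k) for k in (t.min(),t.max())]
    print(np.round(e,1).tolist(),np.round(back(f,e,0.055),4).tolist())
f=optics.grab_frame('wrist'); cv2.imwrite('pics/w1.png',f['img']); print(np.round(f['extrinsics'],3).tolist(),f['intrinsics'])
for n in ['stand','rail']: print(n,[(np.round(q['at'],4).tolist(),round(float(q['score']),2)) for q in models.mark_of(n,f)[:2]])
E
```

```text
stand px ((198.6516571044922, 237.6680450439453), (35.49000930786133, 115.25200653076172), 84.80557250976562)
[[0.5242, 0.1878, 0.012], [0.5499, -0.1407, 0.012], [0.4498, -0.1484, 0.012], [0.4236, 0.1786, 0.012]]
top rail n 1172
[[102.69999694824219, 246.0], [252.10000610351562, 233.6999969482422]] [[0.4666, 0.282, 0.055], [0.4966, -0.1338, 0.055]]
side rail n 1524
[[241.5, 382.0], [298.70001220703125, 231.5]] [[0.4627, 0.2924, 0.055], [0.5026, -0.1527, 0.055]]
[[0.297, -0.914, -0.276, 0.255], [-0.955, -0.284, -0.086, -0.575], [0.0, 0.289, -0.957, 0.374], [0.0, 0.0, 0.0, 1.0]] [[302.42765494   0.         255.53493178]
 [  0.         302.42765494 187.8818437 ]
 [  0.           0.           1.        ]]
stand []
rail []
```

>>> play_rows --plan '[[[255, 14, -6.3, 0, -7], [255, 14, -6.3, 0, -7], [255, 14, -6.3, 0, -7], [255, 14, -6.3, 0, -7], [255, 14, -6.3, 0, -7], [255, 14, -6.3, 0, -7], [255, 14, -6.3, 0, -7], [255, 14, -6.3, 0, -7], [255, 14, -6.3, 0, -7], [255, 14, -6.3, 0, -7]]]' --grip_force 20

```text
time_s: 2.33
ee_pos: [0.4765, -0.3386, 0.2315]
tcp_rot: [0.897, 0.442, 0.001, 0.0]
contact_force: [0.2, -0.5, -0.0]
opening: 0.0001
grasp_force: 0.0
```

>>> play_rows --plan '[[[255, 13, -7.4, 0, -8.4], [255, 13, -7.4, 0, -8.4], [255, 13, -7.4, 0, -8.4], [255, 13, -7.4, 0, -8.4], [255, 13, -7.4, 0, -8.4], [255, 13, -7.4, 0, -8.4], [255, 13, -7.4, 0, -8.4], [255, 13, -7.4, 0, -8.4], [255, 13, -7.4, 0, -8.4], [255, 13, -7.4, 0, -8.4]]]'

```text
time_s: 3.17
ee_pos: [0.5258, 0.0332, 0.2315]
tcp_rot: [0.678, 0.735, 0.001, -0.0]
contact_force: [0.5, -0.9, -0.7]
opening: 0.0005
grasp_force: 0.0
```

>>> play_rows --plan '[[[255, 12.8, -1.6, 0, 0], [255, 12.8, -1.6, 0, 0], [255, 12.8, -1.6, 0, 0], [255, 12.8, -1.6, 0, 0], [255, 12.8, -1.6, 0, 0], [255, 12.8, -1.6, 0, 0], [255, 12.8, -1.6, 0, 0], [255, 12.8, -1.6, 0, 0], [255, 12.8, -1.6, 0, 0], [255, 12.8, -1.6, 0, 0]]]'

```text
time_s: 4.0
ee_pos: [0.4614, 0.3449, 0.2309]
tcp_rot: [0.679, 0.734, -0.0, 0.0]
contact_force: [0.3, -0.5, 0.5]
opening: -0.0002
grasp_force: 0.0
```

Run:
```python
from h import *
print(env.state()['ee_pos'])
f=optics.grab_frame('wrist'); cv2.imwrite('pics/w2.png',f['img']); print(np.round(f['extrinsics'],3).tolist())
for n in ['stand','rail','button_top','edge_mid']: print(n,[(np.round(q['at'],4).tolist(),round(float(q['score']),2)) for q in models.mark_of(n,f)[:2]])
```

```text
[0.46135823 0.34485568 0.23094271]
[[0.997, 0.074, 0.021, 0.455], [0.077, -0.955, -0.288, 0.418], [-0.001, 0.289, -0.957, 0.374], [0.0, 0.0, 0.0, 1.0]]
stand []
rail []
button_top []
edge_mid []
```

View pics/w2.png

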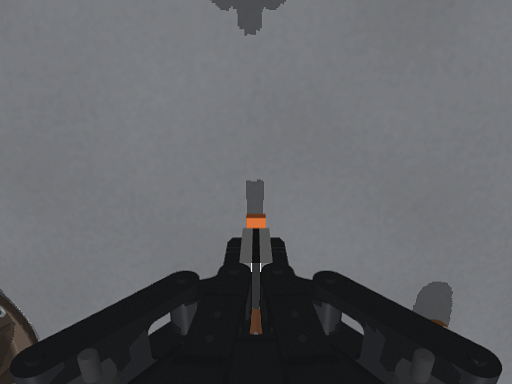

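The wrist view shows the orange end face at about (256,216), in line with the fingers. That puts the rail end at y≈0.284. I'll go down outside it and move closer.

>>> play_rows --plan '[[[255, 0, 0, 4, 0], [255, 0, 0, 8, 0], [255, 0, 0, 8, 0], [255, 0, 0, 8, 0], [255, 0, 0, 8, 0], [255, 0, 0, 8, 0], [255, 0, 0, 8, 0], [255, -0.6, 0, 8, 0], [255, -1.2, 0, 8, 0], [255, -1.2, 0, 8, 0]]]'

```text
time_s: 5.08
ee_pos: [0.4648, 0.3117, 0.0334]
tcp_rot: [0.681, 0.733, 0.001, 0.0]
contact_force: [1.0, 0.3, -0.1]
opening: 0.0002
grasp_force: 0.0
```

```bash
cat >> h.py <<'E'
C=np.array([.487,.019]); YS=np.array([-.079,.997]); XS=np.array([.997,.079])
def W(x,y,z): return np.array([*(C+x*XS+y*YS),z])
def look(tag):
    """state, side crop of rail, wrist frame, saved as one picture"""
    s=env.state(); a=optics.grab_frame('side'); b=optics.grab_frame('wrist')
    np.savez(f'pics/{tag}.npz',**{f'{n}_{k}':f[k] for n,f in (('s',a),('w',b)) for k in ('img','extrinsics','intrinsics','k1')})
    cr=cv2.resize(a['img'][200:384,200:350],None,fx=3,fy=3,interpolation=cv2.INTER_CUBIC)
    cv2.imwrite(f'pics/{tag}_s.png',cr); cv2.imwrite(f'pics/{tag}_w.png',b['img'])
    print('t',s['time_s'],'tcp',np.round(s['ee_pos'],4),'F',np.round(s['contact_force'],2),'along',round(float((s['ee_pos'][:2]-C)@YS),4))
    return s,a,b
E
python3 - <<'E'
from h import *
s,a,b=look('p0')
pad=np.zeros((552,800,3),np.uint8); pad[:,:450]=cv2.imread('pics/p0_s.png'); pad[:263,450:]=cv2.resize(b['img'],(350,263)); cv2.imwrite('pics/p0_v.png',pad)
E
```

```text
t 5.0833 tcp [0.4648 0.3117 0.0334] F [ 0.99  0.25 -0.13] along 0.2935
```

View pics/p0_v.png

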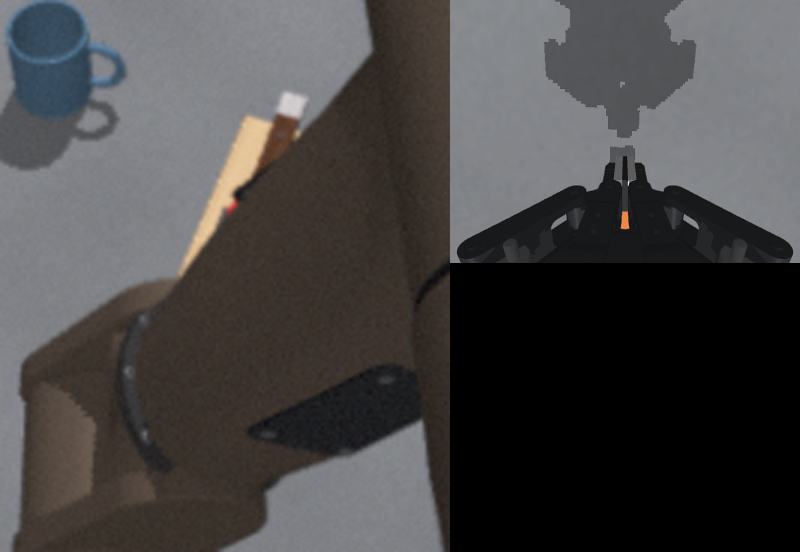

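Steel end is visible at about side pixel (297,235), and the fingers stand about 17 mm outside the orange end. I'll track the steel blob while pushing.

>>> play_rows --plan '[[[255, -0.15, 0, 0, 0], [255, -0.3, 0, 0, 0], [255, -0.45, 0, 0, 0], [255, -0.55, 0, 0, 0], [255, -0.65, 0, 0, 0], [255, -0.75, 0, 0, 0], [255, -0.85, 0, 0, 0], [255, -0.95, 0, 0, 0], [255, -1.0, 0, 0, 0], [255, -1.0, 0, 0, 0]]]'

```text
time_s: 6.02
ee_pos: [0.466, 0.2891, 0.0313]
tcp_rot: [0.68, 0.733, 0.0, 0.0]
contact_force: [-0.3, 1.5, 1.4]
opening: 0.0001
grasp_force: 0.8
```

```bash
cat >> h.py <<'E'
def steel(img):
    h=cv2.cvtColor(img,cv2.COLOR_BGR2HSV).astype(float); g=img.astype(float).mean(2)
    w=np.clip((g-135)/60,0,1)*(h[...,1]<40); w[:205]=0; w[262:]=0; w[:,:280]=0; w[:,325:]=0
    m=(w>0.3).astype(np.uint8); n,l,st,c=cv2.connectedComponentsWithStats(m)
    if n<2: return None
    k=1+np.argmax(st[1:,4]); M=cv2.dilate((l==k).astype(np.uint8),np.ones((3,3)))*w
    y,x=np.mgrid[:384,:512]; return np.array([(M*x).sum(),(M*y).sum()])/M.sum(), M.sum(), st[k].tolist()
def railpt(c,tilt,y,x=0,z=.016):
    """world point of rail-local (x,y,z); c = rail centre along stand y, tilt>0 = +y end low; rocks about (y=0,z=.05)"""
    q=np.array([c+y,.006+z]); R=np.array([[np.cos(tilt),np.sin(tilt)],[-np.sin(tilt),np.cos(tilt)]])
    p=R@q; return W(x,p[0],.05+p[1])
def model(f,c,t,L=.198): return proj(f,railpt(c,t,-L))[0]
E
python3 - <<'E'
from h import *
d=np.load('pics/p0.npz'); f0={k:d['s_'+k] for k in ('img','extrinsics','intrinsics','k1')}
print('ref',steel(f0['img']),model(f0,.056,.09))
J=np.c_[model(f0,.046,.09)-model(f0,.056,.09),model(f0,.056,0)-model(f0,.056,.09)]; print('per -10mm, per level',J)
s,a,b=look('p1'); print(steel(a['img']))
E
```

```text
ref (array([296.71678   , 234.22367212]), np.float64(60.45555555555556), [292, 230, 11, 9, 68]) [296.60908858 234.64603243]
per -10mm, per level [[ 1.09998724 -0.03669348]
 [-2.92645985  1.8606879 ]]
t 6.0167 tcp [0.466  0.2891 0.0313] F [-0.28  1.53  1.36] along 0.2709
(array([297.26924153, 232.11185745]), np.float64(59.55), [293, 228, 10, 9, 68])
```

>>> play_rows --plan '[[[255, -0.1, 0, 0, 0], [255, -0.2, 0, 0, 0], [255, -0.3, 0, 0, 0], [255, -0.4, 0, 0, 0], [255, -0.4, 0, 0, 0], [255, -0.3, 0, 0, 0], [255, -0.2, 0, 0, 0], [255, -0.2, 0, 0, 0], [255, -0.2, 0, 0, 0], [255, -0.2, 0, 0, 0]]]'

```text
time_s: 6.95
ee_pos: [0.4661, 0.2841, 0.0311]
tcp_rot: [0.68, 0.733, -0.0, -0.0]
contact_force: [-0.1, 0.0, 0.5]
opening: 0.0003
grasp_force: 0.0
```

```bash
cat >> h.py <<'E'
from scipy.optimize import least_squares
def fit(f,bias=np.array([.11,-.42])):
    p=steel(f['img'])[0]-bias
    r=least_squares(lambda v:model(f,v[0],v[1])-p,[.03,.03]).x
    at=lambda t: least_squares(lambda v:(model(f,v[0],t)-p),[.03]).x[0]
    print('px',np.round(p,2),'free fit c,tilt',np.round(r,4),'c if tilt .09/0/-.09:',np.round([at(.09),at(0),at(-.09)],4))
E
python3 - <<'E'
from h import *
d=np.load('pics/p1.npz'); fit({k:d['s_'+k] for k in ('img','extrinsics','intrinsics','k1')})
s,a,b=look('p2'); fit(a)
E
```

```text
px [297.16 232.53] free fit c,tilt [0.0509 0.122 ] c if tilt .09/0/-.09: [0.0491 0.0427 0.034 ]
t 6.95 tcp [0.4661 0.2841 0.0311] F [-0.15  0.01  0.51] along 0.266
px [297.76 231.56] free fit c,tilt [0.0455 0.0908] c if tilt .09/0/-.09: [0.0455 0.0388 0.0298]
```

>>> play_rows --plan '[[[255, -0.15, 0, 0, 0], [255, -0.3, 0, 0, 0], [255, -0.4, 0, 0, 0], [255, -0.5, 0, 0, 0], [255, -0.6, 0, 0, 0], [255, -0.6, 0, 0, 0], [255, -0.6, 0, 0, 0], [255, -0.6, 0, 0, 0]]]'

```text
time_s: 7.72
ee_pos: [0.4673, 0.2691, 0.0312]
tcp_rot: [0.68, 0.733, -0.0, 0.0]
contact_force: [0.4, 0.9, -0.1]
opening: 0.0001
grasp_force: 0.0
```

Run:
```python
from h import *
s,a,b=look('p3'); fit(a)
```

```text
t 7.7167 tcp [0.4673 0.2691 0.0312] F [ 0.42  0.87 -0.06] along 0.2509
px [297.65 228.36] free fit c,tilt [0.0444 0.2553] c if tilt .09/0/-.09: [0.0359 0.0286 0.0188]
```

>>> play_rows --plan '[[[255, 0.1, 0, 0, 0], [255, 0.2, 0, 0, 0], [255, 0.2, 0, 0, 0], [255, 0.2, 0, 0, 0], [255, 0.2, 0, 0, 0], [255, 0.2, 0, 0, 0], [255, 0.2, 0, 0, 0]]]'

```text
time_s: 8.4
ee_pos: [0.467, 0.2742, 0.0313]
tcp_rot: [0.68, 0.733, -0.0, 0.0]
contact_force: [-1.2, -0.3, -0.8]
opening: 0.0004
grasp_force: 0.0
```

Run:
```python
from h import *
s,a,b=look('p4'); fit(a)
```

```text
t 8.4 tcp [0.467  0.2742 0.0313] F [-1.2  -0.26 -0.82] along 0.256
px [297.05 231.27] free fit c,tilt [0.0509 0.1982] c if tilt .09/0/-.09: [0.0454 0.0387 0.0298]
```

Run:
```python
from h import *
o=[]
for t in ('p0','p2','p4'):
    im=np.load(f'pics/{t}.npz')['s_img'][215:290,262:332]
    o.append(cv2.resize(im,None,fx=3.7,fy=3.7,interpolation=cv2.INTER_CUBIC))
w=[cv2.resize(np.load(f'pics/{t}.npz')['w_img'][200:384,190:330],(259,300)) for t in ('p0','p2','p4')]
cv2.imwrite('pics/cmp.png',np.vstack([np.hstack(o),np.hstack(w)]))
```

```text
(no output)
```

View pics/cmp.png

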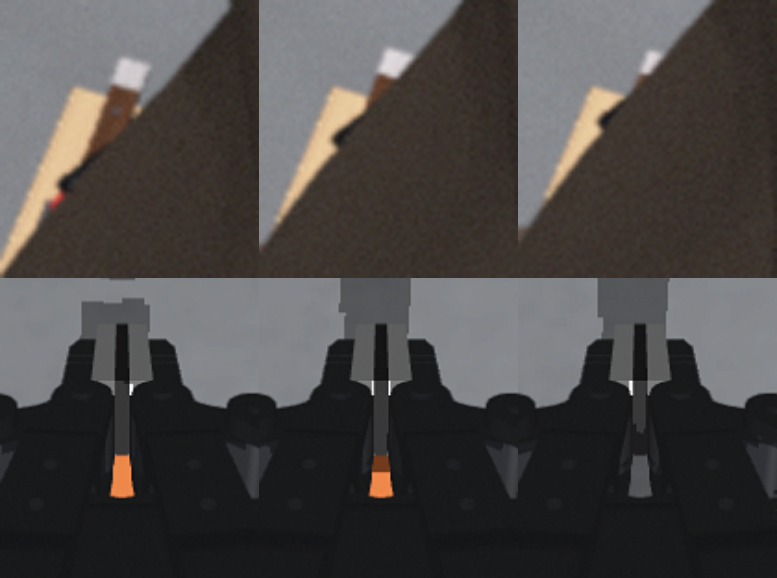

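The arm hides the steel end in the side view, so those readings are biased. I'll back off, lift, and swing to the -y side for a clear view.

>>> play_rows --plan '[[[255, 0.4, 0, 0, 0], [255, 0.8, 0, 0, 0], [255, 0.8, 0, -4, 0], [255, 0.8, 0, -8, 0], [255, 0.8, 0, -8, 0], [255, 0.8, 0, -8, 0], [255, 0.8, 0, -8, 0], [255, 0.8, 0, -8, 0], [255, -2, 0, -8, 0], [255, -3, 0, -8, 0]]]'

```text
time_s: 9.33
ee_pos: [0.4713, 0.2122, 0.2314]
tcp_rot: [0.679, 0.735, 0.001, 0.0]
contact_force: [2.0, -1.3, -0.1]
opening: 0.0002
grasp_force: 0.0
```

>>> play_rows --plan '[[[255, -13, 0, 0, 0], [255, -13, 0, 0, 0], [255, -13, 0, 0, 0], [255, -13, 0, 0, 0], [255, -13, 0, 0, 0], [255, -13, 0, 0, 0], [255, -13, 0, 0, 0], [255, -13, 0, 0, 0], [255, -13, 0, 0, 0], [255, -13, 0, 0, 0]]]'

```text
time_s: 10.17
ee_pos: [0.4962, -0.1138, 0.2307]
tcp_rot: [0.681, 0.732, -0.0, -0.0]
contact_force: [-0.9, 0.2, -0.7]
opening: 0.0002
grasp_force: 0.0
```

Run:
```python
from h import *
s,a,b=look('q1'); fit(a)
pad=np.zeros((552,800,3),np.uint8); pad[:,:450]=cv2.imread('pics/q1_s.png'); pad[:263,450:]=cv2.resize(b['img'],(350,263)); cv2.imwrite('pics/q1_v.png',pad)
```

```text
t 10.1667 tcp [ 0.4962 -0.1138  0.2307] F [-0.86  0.17 -0.69] along -0.1332
px [299.28 232.25] free fit c,tilt [ 0.027  -0.1155] c if tilt .09/0/-.09: [0.0458 0.0391 0.0301]
```

View pics/q1_v.png

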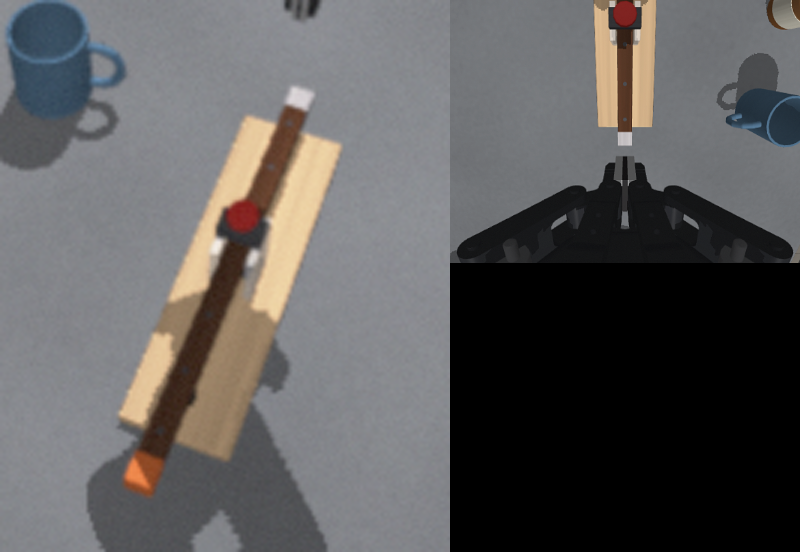

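Both ends are now clear. In the side crop the steel end is at (299,97) and the orange end at (143,472), and the rail looks tipped the other way, with the -y end low. I'll fit position and tilt from both ends.

```bash
cat >> h.py <<'E'
def orange(img):
    h=cv2.cvtColor(img,cv2.COLOR_BGR2HSV); m=((h[...,0]<14)&(h[...,1]>150)&(h[...,2]>110)).astype(np.uint8)
    m[:320]=0; m[:,:215]=0; m[:,290:]=0; n,l,st,c=cv2.connectedComponentsWithStats(m); k=1+np.argmax(st[1:,4]); return c[k],int(st[k,4])
def fit2(f,LS=.198,LO=.198,bs=0,bo=0,init=(.03,.0)):
    ps=steel(f['img'])[0]-bs; po,n=orange(f['img']); po=po-bo
    res=lambda v:np.r_[model(f,v[0],v[1],LS)-ps, proj(f,railpt(v[0],v[1],LO))[0]-po]
    r=least_squares(res,init); return r.x,res(r.x),n
E
python3 - <<'E'
from h import *
for t in ('init','q1'):
    d=np.load('pics/q1.npz'); f={k:d['s_'+k] for k in ('img','extrinsics','intrinsics','k1')}
    if t=='init': f['img']=cv2.imread('pics/side1.png')
    print(t,steel(f['img'])[:2],orange(f['img']),*fit2(f))
    # at fixed tilt: residuals
    for tl in (.09,-.09):
        for c in ((.056,) if t=='init' else (.028,.030)):
            print(tl,c,model(f,c,tl),proj(f,railpt(c,tl,.198))[0])
E
```

```text
init (array([296.69579792, 234.28612475]), np.float64(46.40555555555555)) (array([243.70940171, 374.41025641]), 117) [0.05554848 0.09974123] [-0.04049232  0.04471659  0.13630589  0.00960397] 117
0.09 0.056 [296.60908858 234.64603243] [243.73921522 374.2937779 ]
-0.09 0.056 [296.40928574 238.68140249] [243.81049579 366.41764937]
q1 (array([299.39140044, 231.83443842]), np.float64(55.300000000000004)) (array([247.39344262, 357.35245902]), 122) [ 0.03116663 -0.07125027] [-0.36574473  0.02146688  0.44606877  0.07501045] 122
0.09 0.028 [299.66436893 226.51551739] [248.16465174 362.68202983]
0.09 0.03 [299.44866583 227.08974769] [247.85249877 363.50155511]
-0.09 0.028 [299.2821557 231.6577029] [248.4379494  355.24640988]
-0.09 0.03 [299.07988053 232.15239071] [248.11297994 356.03135662]
```

>>> play_rows --plan '[[[255, -1.6, 0, 0, 0], [255, -3.1, 0, 0, 0], [255, -3.1, 0, 2, 0], [255, -3.1, 0, 5, 0], [255, -3.1, 0, 8, 0], [255, -3.1, 0, 8, 0], [255, -3.1, 0, 8, 0], [255, -3.1, 0, 8, 0], [255, -3.1, 0, 8, 0], [255, -3.1, 0, 8, 0]]]'

```text
time_s: 11.1
ee_pos: [0.5028, -0.1897, 0.033]
tcp_rot: [0.68, 0.734, 0.0, 0.001]
contact_force: [0.4, -0.2, 1.0]
opening: -0.0001
grasp_force: 0.0
```

Run:
```python
from h import *
s,a,b=look('q2'); print(steel(a['img'])[:2],*fit2(a))
```

```text
t 11.1 tcp [ 0.5028 -0.1897  0.033 ] F [ 0.37 -0.18  0.97] along -0.2094
(array([316.20480337, 239.55737625]), np.float64(227.15555555555557)) [ 0.03414374 -0.13537394] [-17.71859471  -4.93494246  -0.06803435  -1.55399074] 126
```

>>> play_rows --plan '[[[255, 0.25, 0, 0, 0], [255, 0.5, 0, 0, 0], [255, 0.7, 0, 0, 0], [255, 0.8, 0, 0, 0], [255, 0.88, 0, 0, 0], [255, 0.96, 0, 0, 0], [255, 1.04, 0, 0, 0], [255, 1.07, 0, 0, 0], [255, 1.07, 0, 0, 0], [255, 1.07, 0, 0, 0]]]'

```text
time_s: 12.03
ee_pos: [0.5007, -0.1641, 0.032]
tcp_rot: [0.68, 0.733, 0.0, 0.001]
contact_force: [0.9, -5.5, 4.1]
opening: -0.0001
grasp_force: 2.4
```

>>> play_rows --plan '[[[255, -0.2, 0, 0, 0], [255, -0.6, 0, 0, 0], [255, -0.9, 0, 0, 0], [255, -0.9, 0, -4, 0], [255, -0.9, 0, -6, 0], [255, 1, 0, -8, 0], [255, 2.2, 0, -8, 0], [255, 2.2, 0, -8, 0], [255, 2.2, 0, -8, 0], [255, 2.2, 0, -8, 0]]]'

```text
time_s: 12.87
ee_pos: [0.4964, -0.1079, 0.2346]
tcp_rot: [0.68, 0.734, 0.001, 0.002]
contact_force: [0.0, -0.5, -0.4]
opening: 0.0
grasp_force: 0.0
```

Run:
```python
from h import *
s,a,b=look('q3'); print(steel(a['img'])[:2],*fit2(a))
a=optics.grab_frame('side');print(*fit2(a))
```

```text
t 12.8667 tcp [ 0.4964 -0.1079  0.2346] F [ 0.04 -0.52 -0.43] along -0.1272
(array([298.44480815, 231.49663575]), np.float64(61.099999999999994)) [0.0392393  0.01787821] [-0.05458901 -0.02147006 -0.03063922 -0.01187157] 119
[0.03940022 0.02007473] [-0.05485678 -0.00802948  0.01478164 -0.00307337] 121
```

c ≈ 39.3 mm with a fitted tilt of about 0.019. Scaled between the two known rest readings (+0.100 and −0.071 for ±0.089), the real tilt is about 0.005, so it is practically level. I'll move over the button, look once more, then press.

>>> play_rows --plan '[[[255, 1.5, 0, 0, 0], [255, 3, 0, 0, 0], [255, 4.5, 0, 0, 0], [255, 5.1, 0, 0, 0], [255, 5.1, 0, 0, 0], [255, 5.1, 0, 1.5, 0], [255, 5.1, 0, 2.5, 0], [255, 5.1, 0, 3.2, 0], [255, 5.1, 0, 3.2, 0], [255, 5.1, 0, 3.2, 0]]]'

```text
time_s: 13.85
ee_pos: [0.486, 0.0172, 0.1501]
tcp_rot: [0.681, 0.733, -0.001, -0.001]
contact_force: [0.2, -1.6, -0.8]
opening: -0.0001
grasp_force: 0.0
```

Run:
```python
from h import *
s,a,b=look('q4'); print(*fit2(a))
t=optics.grab_frame('top')
for n,f in (('side',a),('top',t)):
  for k in ('button_top','stand'): print(n,k,[(np.round(q['at'],4).tolist(),round(float(q['score']),2)) for q in models.mark_of(k,f)[:1]])
cv2.imwrite('pics/q4_c.png',cv2.resize(a['img'][190:384,190:350],None,fx=3,fy=3,interpolation=cv2.INTER_CUBIC))
```

```text
t 13.85 tcp [0.486  0.0172 0.1501] F [ 0.24 -1.55 -0.83] along -0.0017
[0.03915567 0.01181763] [-3.71704356 -0.86280359 -0.0309358  -0.4021949 ] 119
side button_top []
side stand [([0.4826, 0.0183, -0.0009], 0.95)]
top button_top []
top stand [([0.489, 0.0199, 0.0051], 0.65)]
```

View pics/q4_c.png

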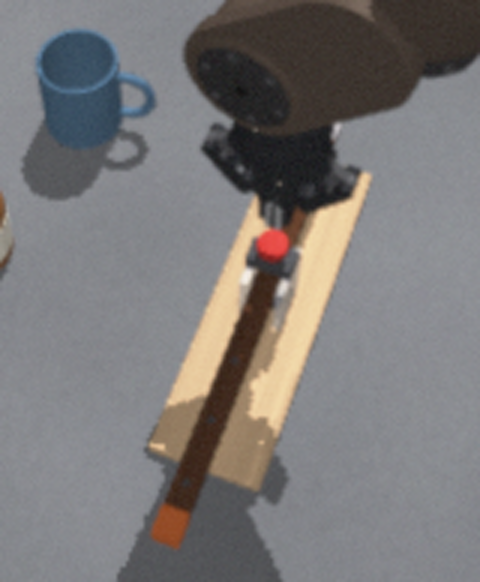

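The fingertips at crop (275,225) stand right over the red button at (272,245), and the rail looks unchanged. Pressing.

>>> play_rows --plan '[[[255, 0, 0, 0.6, 0], [255, 0, 0, 1.1, 0], [255, 0, 0, 1.3, 0], [255, 0, 0, 1.38, 0], [255, 0, 0, 1.45, 0], [255, 0, 0, 1.52, 0], [255, 0, 0, 1.58, 0], [255, 0, 0, 1.62, 0], [255, 0, 0, 1.62, 0], [255, 0, 0, 1.62, 0]]]'

```text
time_s: 15.03
ee_pos: [0.4863, 0.0184, 0.1111]
tcp_rot: [0.68, 0.733, 0.0, 0.0]
contact_force: [-1.4, 0.8, 5.0]
opening: -0.0001
grasp_force: 2.5
```

>>> play_rows --plan '[[[255, 0, 0, 0.05, 0], [255, 0, 0, 0.1, 0], [255, 0, 0, 0.1, 0], [255, 0, 0, 0.1, 0], [255, 0, 0, 0.1, 0]]]'

```text
time_s: 15.45
ee_pos: [0.4863, 0.0184, 0.109]
tcp_rot: [0.68, 0.733, 0.0, 0.0]
contact_force: [-3.5, 1.0, 11.1]
opening: -0.0002
grasp_force: 5.5
```

Fully down: 11 N at z = 0.109, the full 8 mm of travel. I'll lift away to the -y side so the ends are visible.

>>> play_rows --plan '[[[255, 0, 0, -0.2, 0], [255, 0, 0, -0.4, 0], [255, 0, 0, -1, 0], [255, 0, 0, -3, 0], [255, 0, 0, -5, 0], [255, 0, 0, -5, 0], [255, -2.5, 0, -5, 0], [255, -5, 0, -5, 0], [255, -5, 0, -5, 0], [255, -5, 0, -5, 0]]]'

```text
time_s: 16.28
ee_pos: [0.4963, -0.1118, 0.2337]
tcp_rot: [0.682, 0.732, -0.0, 0.001]
contact_force: [-0.4, 1.1, -0.6]
opening: 0.0003
grasp_force: 0.0
```

Run:
```python
from h import *
for i in range(3):
    s,a,b=look(f'r{i}'); print(*fit2(a)); [optics.grab_frame('side') for _ in range(4)]
pad=np.zeros((552,800,3),np.uint8); pad[:,:450]=cv2.imread('pics/r2_s.png'); pad[:263,450:]=cv2.resize(b['img'],(350,263)); cv2.imwrite('pics/r_v.png',pad)
```

```text
t 16.2833 tcp [ 0.4963 -0.1118  0.2337] F [-0.45  1.07 -0.56] along -0.1312
[0.03927756 0.01902709] [-0.06069483 -0.02977401 -0.05402206 -0.01707628] 119
t 16.5833 tcp [ 0.4955 -0.1053  0.2334] F [-0.14  0.43 -0.17] along -0.1246
[0.03933123 0.02094233] [-0.04893135 -0.03386393 -0.07674925 -0.02016506] 120
t 16.8833 tcp [ 0.4956 -0.1058  0.2333] F [0.33 0.3  0.32] along -0.1251
[0.03936175 0.02056758] [-0.06346259 -0.03858582 -0.08156717 -0.02268065] 120
```

View pics/r_v.png

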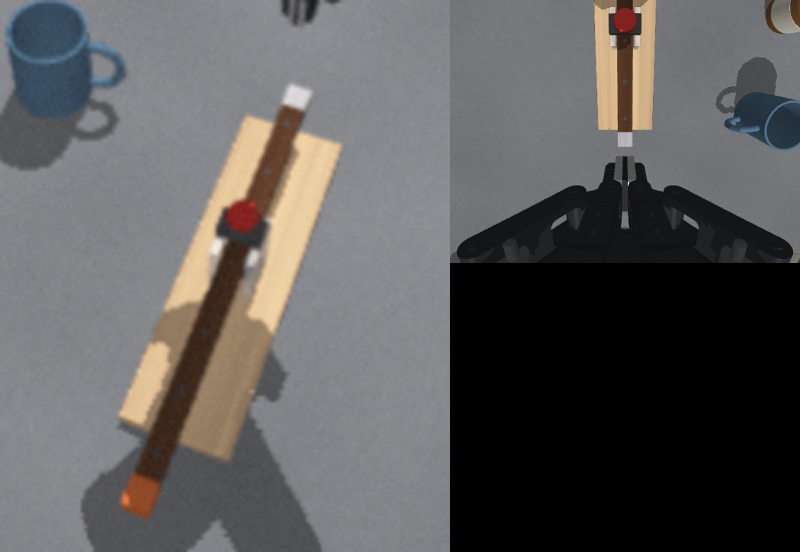

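The rail is steady: c = 39.3 mm and the same tilt reading as before the press. The ends sit at crop (297,97) and (141,495), off the rests, and nothing else has moved. Handing in.

```bash
python3 -c "
from plant import env
print(env.sign_off())"
```

```text
the job is handed in; nothing more can be done
None
```

The rail is balancing with an estimated tilt of about 0.005 rad, both ends clear of the rests; I pressed the button fully to mark it there (mark itself not seen), and handed the job in at about 17 s with the crockery untouched.

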